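# Tip the pralines into the orange corner and hold them over the bowl

### The job

Pick up the small white tote by the bar across its top and tilt it about 30 degrees towards its orange corner, so that all four foil-wrapped pralines slide together into that corner. Finish while still holding it like that, at rest, with the orange corner right over the middle of the steel bowl and a few centimetres above its rim, so that I can pick them out: do not set it down or let go. Spill nothing, and do not shift the bowl or the colour pots.

Things in the scene. Friction and masses are not known exactly. Their poses are not given: they have to be found in the camera images.
- tote: white open plastic tote, 160 mm along its x, 220 mm along y, walls 60 mm high, 5 mm thick, 0.3 to 0.5 kg; origin at the centre of its underside, z up. A rigid carrying bar spans it along y. An orange guard marks the corner at -x, +y. Slippery inside: pralines start to slide at about 7 to 11 degrees of tilt, but along a wall need more; 30 to 35 degrees towards the corner gathers them all
- handle (a point): middle of the tote's carrying bar, 115 mm above the underside (tote frame 0, 0, 115 mm); the bar is rectangular, 22 mm wide along the tote's x, 24 mm high, 43 mm clear above the walls, with a black grip 100 mm long in the middle; axes as the tote's
- orange_corner (a point): inner corner of the tote's floor at the orange guard, tote frame (-75, 105, 5) mm; axes as the tote's
- steel_bowl: loose round steel bowl standing upright, 148 mm across the rim, 56 mm high; origin at the centre of its underside
- pot_red: colour pot with black lid and red band, 44 mm across, 62 mm high; bystander, origin under its centre
- pot_gold: the same with gold band; bystander
- pot_white: the same with white band; bystander
- hose_white: fixed white air hose that comes down from the ceiling to the worktop at about this point, 25 mm thick, then runs over the worktop to a blow gun; keep the arm clear of it
- praline_0: praline in red foil, a smooth dome 30 mm across and 18.5 mm high, lying loose on the tote's floor; origin under its centre
- praline_1: praline in gold foil, a smooth dome 30 mm across and 18.5 mm high, lying loose on the tote's floor; origin under its centre
- praline_2: praline in blue foil, a smooth dome 30 mm across and 18.5 mm high, lying loose on the tote's floor; origin under its centre
- praline_3: praline in red foil, a smooth dome 30 mm across and 18.5 mm high, lying loose on the tote's floor; origin under its centre

How it is judged:
By the outcome, as a careful person would: the job done as asked, in the order asked, and still so for the second after the job is handed in, while the arm keeps its last pose, push and grip.
It also fails if it takes over 35 s, if anything falls off the work surface, if the arm or the gripper's body presses on something with over 40 N, if the wrist force passes 120 N, or if a joint passes its speed limit or range.

### The arm

A 6-joint arm with a two-finger parallel gripper is mounted at the origin on the work surface; the furniture and walls round the work are solid. World frame = base frame: x ahead of the robot, y to its left, z up, the work surface at z = 0. Lengths are in mm, angles in degrees, forces in N, time in s.
With the tool pointing down it reaches from about 350 to 850 mm from the base axis. Payload 8.1 kg.
Tool frame: the origin (TCP) lies at the very end of the fingers, on their centre line; the grasp point (between the pads) lies 19 mm behind it; z points along the fingers, y is the line along which they close (so a half turn about z gives the same grasp; the last joint's range is limited). The gripper opens to 85 mm and grips with 20 to 120 N. Pads are 22 mm wide; open, the fingers measure 114 mm over their backs; the gripper's body (76 mm by 85 mm) begins 54 mm behind the grasp point. The pads swing forward as they close: fully open they stand 13 mm farther back than shut.
Start: joints at [58.19, 7.471, 85.268, -0, 87.261, -4.893], TCP at [271.605, 535.01, 231.292] pointing down, gripper open.
Joint ranges: [-169.43, 169.43], [-51.17, 129.36], [1.28, 143.12], [-76.62, 256.62], [0, 156.53], [-152.29, 152.29]. Speed limits (degrees/s): [136.94, 136.94, 159.86, 180, 180, 180].

### API

Orientations are given as [roll, pitch, yaw] about the fixed x, y, z axes, in that order (R = Rz(yaw) Ry(pitch) Rx(roll)).
In Python, from bench import status, viewer, job gives the robot as it stands.
- The arm moves only by the tool arm_command, never from a script. Its argument "targets" is a list that holds one entry, the list of rows, each a list of 7 numbers: the shift along the world's x, y, z in m, then the turn, a rotation vector about the world's x, y, z in rad, then the opening, from -1 (shut) to 1 (fully open). In form: [[[dx, dy, dz, rx, ry, rz, gripper], ...]]. A call has 1 to 10 rows; each row shifts and turns the commanded pose from where the row before left it; what a row does not reach is not made up. A row lasts 1/8 s, in which the tool goes at most 62.5 mm and 10.7 degrees, less where a joint would pass 70% of its speed; a pose out of reach is approached as far as the arm can. A call with a gripper value outside its range is refused whole. The fingers move at their own pace and stop on an object; "force" is the grip in N (left out, the last holds). Time passes only in rows, so rows that do not move let the fingers close. It gives the time, the measured TCP pose, the force, the opening and the grip force at its end, in the units of the state.
- status.sense(): the state, without advancing time (a new reading comes with each control period).
- viewer.snapshot(name): name is "side" or "top" or "wrist"; returns the picture (400x640x3 uint8, red, green, blue); there is no depth.
- viewer.camera_model(name): a dict with "vertical_fov" (degrees; the focal length in pixels is half the picture's height over the tangent of half this angle, whatever the lens; pixels are square), "cx", "cy" (the principal point, pixels), "xyz" and "attitude" of the camera in the world. Camera axes: x right, y down, z forward; pixel columns grow to the right and rows downward; lengths in mm; the calibration is good to about 2 mm. A picture is of the moment at which its call begins: read the wrist's pose just before it. camera_model takes no time and is no camera call; for the wrist camera it gives the pose at the moment of the call.
- job.hand_in(): hands the job in; it is judged then, once.
The state is a dict: "time": time; "joint_pos": joint angles; "qd": joint speeds; "joint_efforts": joint torques, N m; "tool_pos": TCP position; "tcp_rot": TCP orientation; "ft_force": force on the tool from outside, world axes, zero at the start; "wrist_torque": the same for the moment, N m; "finger_gap": finger opening in mm; "grip_force": force on a finger pad.
Only numpy, scipy, OpenCV 4.12 (cv2) and the standard library are available. Lean on these libraries where they do the work, as an engineer would, in place of code of your own. Each camera call takes 0.05 s, during which the arm holds its last target. There are 200 camera calls.

## Working session

There is one attempt and no reset: what is moved stays moved. The work goes in short steps, Python scripts to look and compute and a tool call to move; the robot and the scene stay as the last step left them, time stands still between calls to the robot, and variables do not carry over. Pictures are saved under pics/ and viewed, at most 10 in all, crops included, and the job is handed in when it is done.

Besides the shell and the picture viewer there is one more tool, called after "Emit:" in YAML: its name, and indented under it one key for each argument. arm_command: Moves the arm, as the interface text tells. Its arguments: {"type":"object","properties":{"targets":{"type":"array"},"force":{"type":"number"}},"required":["targets"]}

```bash
mkdir -p pics
python3 - <<'E'
from bench import status, viewer
import cv2
for n in("top","side","wrist"):
    m=viewer.camera_model(n);print(n,m)
    cv2.imwrite(f"pics/{n}0.png",viewer.snapshot(n)[:,:,::-1])
print(status.sense())
E
```

```text
top {'vertical_fov': 53.74053792782788, 'cx': 322.54617716000166, 'cy': 195.59173631500425, 'xyz': array([ 376.82519495, -102.00302805, 1221.64626195]), 'attitude': array([-172.61993211,    1.97753515,  -89.87789961])}
side {'vertical_fov': 53.068456121475855, 'cx': 324.8601959313437, 'cy': 199.6144493518117, 'xyz': array([ 586.97895916, -603.38563366, 1065.20735934]), 'attitude': array([-151.82848638,    0.21570076,    5.54646607])}
wrist {'vertical_fov': 66.87706444819727, 'cx': 323.4730440249726, 'cy': 196.51649668285043, 'xyz': array([205.71946406, 567.80279209, 372.73676563]), 'attitude': array([1.63189270e+02, 1.14083892e-01, 6.30781330e+01])}
{'time': 0.15, 'joint_pos': array([ 5.81894349e+01,  7.50740464e+00,  8.53171117e+01, -4.88950616e-04,
        8.72640685e+01, -4.89349826e+00]), 'qd': array([ 0.06800731, -0.05297344, -0.22797807, -0.03157962, -0.04831481,
        0.00392803]), 'joint_efforts': array([-3.34637065e-06, -5.70068657e+01, -5.01153946e+01, -2.70554137e-04,
        9.77813790e-03, -2.93580861e-06]), 'tool_pos': array([271.36520002, 534.61418079, 230.44136825]), 'tcp_rot': array([-1.79911696e+02, -7.07004625e-03,  1.53082951e+02]), 'ft_force': array([-0.47549916, -0.84204973, -0.12948075]), 'wrist_torque': array([-0.00130321,  0.03090388, -0.00451275]), 'grip_force': 0.0, 'finger_gap': 85.68348726697735}
```

View pics/top0.png

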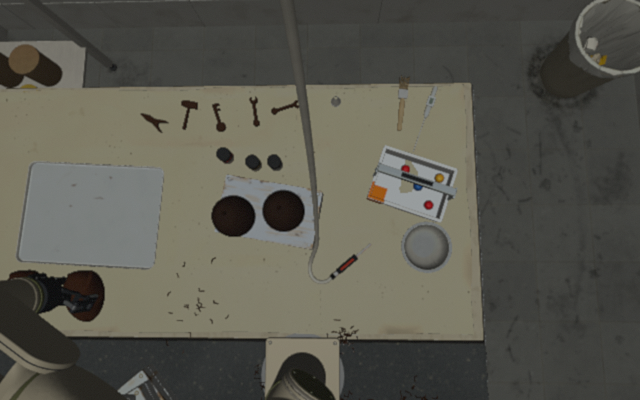

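View pics/side0.png

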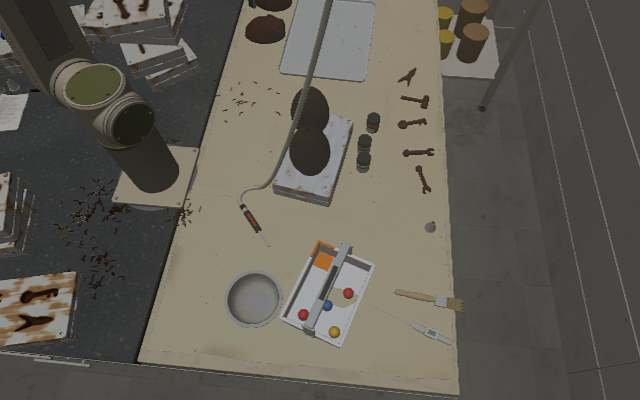

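The top view shows the tote near (412,183) with its orange corner at (377,193), the bowl at (426,247), and the hose landing near (315,240). The side view shows the tote near (330,290), the bowl at (253,298), and the hose running from (325,0) to (245,195). Next I'll zoom in.

Run:
```python
import cv2,numpy as np
t=cv2.imread("pics/top0.png");s=cv2.imread("pics/side0.png")
a=cv2.resize(t[135:285,355:475],None,fx=3.3,fy=4,interpolation=cv2.INTER_CUBIC)
a=cv2.resize(t[135:285,360:460],(400,600),interpolation=cv2.INTER_CUBIC)
b=cv2.resize(s[230:360,218:384],(800,626),interpolation=cv2.INTER_CUBIC)[:600]
cv2.imwrite("pics/topc.png",a);cv2.imwrite("pics/sidec.png",b)
```

```text
(no output)
```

View pics/topc.png

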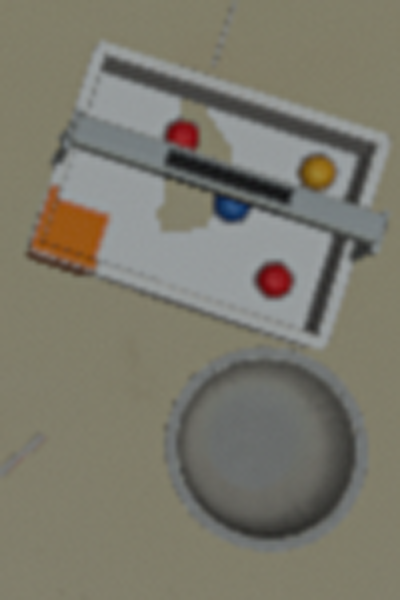

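View pics/sidec.png

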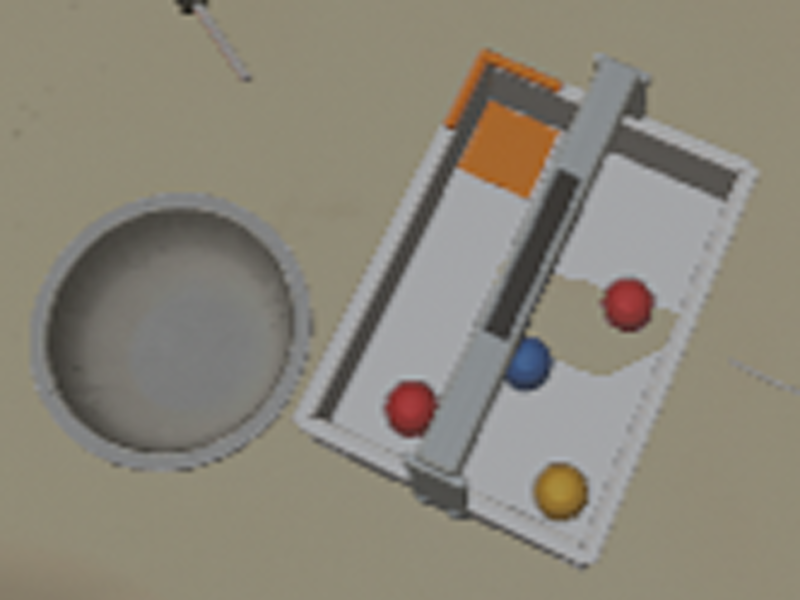

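The crops show the tote rim corners in top at (102,42), (388,138), (325,346), (32,245) and in side at (757,168), (588,562), (298,420), (487,50). The bowl rim centres are at (267,447) in top and (172,332) in side.

```bash
cat > h.py <<'E'
import numpy as np
from bench import status, viewer
from scipy.spatial.transform import Rotation as R
from scipy.optimize import least_squares
def cam(n,m=None):
    m=m or viewer.camera_model(n); f=200/np.tan(np.radians(m['vertical_fov']/2))
    return f,m['cx'],m['cy'],np.array(m['xyz']),R.from_euler('xyz',m['attitude'],degrees=True).as_matrix()
def proj(c,P):
    f,cx,cy,t,A=c; q=(np.atleast_2d(P)-t)@A; return np.c_[cx+f*q[:,0]/q[:,2],cy+f*q[:,1]/q[:,2]]
def ray(c,u):
    f,cx,cy,t,A=c; d=A@[(u[0]-cx)/f,(u[1]-cy)/f,1]; return t,d
def onz(c,u,z):
    t,d=ray(c,u); return t+d*(z-t[2])/d[2]
E
python3 - <<'E'
from h import *
T,S=cam('top'),cam('side')
tc=lambda L:np.array([[360+u/4,135+v/4] for u,v in L]); sc=lambda L:np.array([[218+u*.2075,230+v*.2077] for u,v in L])
C=np.array([[80,110,60],[80,-110,60],[-80,-110,60],[-80,110,60]])
ut=tc([(102,42),(388,138),(325,346),(32,245)]); us=sc([(757,168),(588,562),(298,420),(487,50)])
def W(p): return R.from_euler('z',p[2]).apply(C)+[p[0],p[1],0]
for nm,fn in (('both',lambda p:np.r_[(proj(T,W(p))-ut).ravel(),(proj(S,W(p))-us).ravel()]),('top',lambda p:(proj(T,W(p))-ut).ravel()),('side',lambda p:(proj(S,W(p))-us).ravel())):
    r=least_squares(fn,[500,-350,0]); print(nm,r.x[:2].round(1),np.degrees(r.x[2]).round(2),r.fun.round(1))
print('bowl',onz(T,tc([(267,447)])[0],56),onz(S,sc([(172,332)])[0],56))
print('grip z127 centre',onz(T,tc([(231,172)])[0],127),onz(S,sc([(533,254)])[0],127))
# hose: plane-plane intersection
def plane(c,a,b):
    t,d1=ray(c,a);_,d2=ray(c,b); n=np.cross(d1,d2); n/=np.linalg.norm(n); return n,n@t
for sa,sb in (((325,0),(303,110)),((325,0),(313,60))):
  n1,k1=plane(T,(290,0),(315,225)); n2,k2=plane(S,sa,sb)
  for z in (0,100,200,400,600,800): print(z,np.linalg.solve(np.array([n1,n2,[0,0,1.]]),[k1,k2,z]).round(0),end=' ')
  print()
print('hose foot',onz(T,(316,238),12),onz(S,(272,182),12), onz(T,(314,262),12))
for u in((225,155),(252,161),(275,161)): print('pot',onz(T,u,62).round())
print('mold tops',[onz(T,u,60).round() for u in((233,216),(283,211))])
E
```

```text
both [ 565.7 -327.8] -19.47 [ 0.1  0.2 -0.5 -0.1 -1.1 -1.1  0.4 -0.6 -1.2  0.7 -0.4 -0.7  0.4 -0.1
 -0.4  1.2]
top [ 564.4 -328.5] -19.32 [ 0.3  0.7 -0.3  0.2 -0.7 -0.8  0.7 -0.1]
side [ 566.6 -327.2] -19.6 [-0.8  0.7 -0.1 -0.9  0.8 -0.4  0.1  1.1]
bowl [ 377.29385651 -364.54632686   56.        ] [ 379.57275286 -365.99030183   56.        ]
grip z127 centre [ 567.49227782 -329.64132045  127.        ] [ 565.593144   -327.23859448  127.        ]
0 [409. -40.   0.] 100 [427. -43. 100.] 200 [445. -46. 200.] 400 [482. -51. 400.] 600 [519. -56. 600.] 800 [555. -61. 800.] 
0 [409. -40.   0.] 100 [427. -43. 100.] 200 [445. -46. 200.] 400 [482. -51. 400.] 600 [519. -56. 600.] 800 [555. -61. 800.] 
hose foot [403.07527654 -40.19416613  12.        ] [361.76527296   3.14170862  12.        ] [330.78839978 -34.4388215   12.        ]
pot [652. 234.  62.]
pot [633. 152.  62.]
pot [632.  82.  62.]
mold tops [array([467., 205.,  60.]), array([482.,  56.,  60.])]
```

The tote is at (566,-328) with yaw -19.5°, and the bowl is at (378.5,-365). The hose leans away from the robot, from (409,-40) at z=0 to about (482,-51) at z=400. I'll retract and lift first, then swing inside the hose.

Emit:
arm_command:
  targets:
    - [[-0.018,-0.0355,0.0283,0,0,0,1],[-0.018,-0.0355,0.0283,0,0,0,1],[-0.018,-0.0355,0.0283,0,0,0,1],[-0.018,-0.0355,0.0283,0,0,0,1],[-0.018,-0.0355,0.0283,0,0,0,1],[-0.018,-0.0355,0.0283,0,0,0,1],[0,0,0,0,0,0,1]]

```text
time: 1.02
tool_pos: [163.3, 321.4, 404.5]
tcp_rot: [179.6, 0.1, 153.1]
ft_force: [-0.9, 0.7, 0.8]
finger_gap: 85.1
grip_force: 0.0
```

Emit:
arm_command:
  targets:
    - [[0.0425,-0.0255,0,0,0,-0.12,1],[0.0385,-0.031,0,0,0,-0.12,1],[0.0345,-0.0365,0,0,0,-0.12,1],[0.0285,-0.0405,0,0,0,-0.12,1],[0.023,-0.044,0,0,0,-0.12,1],[0.0165,-0.0465,0,0,0,-0.12,1],[0.01,-0.0485,0,0,0,-0.12,1],[0.003,-0.05,0,0,0,-0.12,1],[-0.0035,-0.0495,0,0,0,-0.12,1],[-0.0105,-0.0485,0,0,0,-0.12,1]]

```text
time: 2.28
tool_pos: [346.1, -100.2, 399.6]
tcp_rot: [-179.9, -0.0, 84.1]
ft_force: [0.2, -0.0, -0.3]
finger_gap: 85.4
grip_force: 0.0
```

Emit:
arm_command:
  targets:
    - [[-0.017,-0.0465,0,0,0,-0.12,1],[-0.0235,-0.044,0,0,0,-0.12,1],[0.037,-0.02,-0.02,0,0,0,1],[0.037,-0.02,-0.02,0,0,0,1],[0.037,-0.02,-0.02,0,0,0,1],[0.037,-0.02,-0.02,0,0,0,1],[0.037,-0.02,-0.02,0,0,0,1],[0.037,-0.02,-0.02,0,0,0,1],[0.037,-0.017,-0.02,0,0,0,1],[0,0,0,0,0,0,1]]

```text
time: 3.52
tool_pos: [564.6, -325.5, 253.4]
tcp_rot: [-179.4, -0.2, 70.6]
ft_force: [-0.4, -0.1, -1.3]
finger_gap: 85.8
grip_force: 0.0
```

Run:
```python
from h import *
import cv2
s=status.sense(); c=cam('wrist'); im=viewer.snapshot('wrist')[:,:,::-1].copy()
print(s['tool_pos'],s['tcp_rot'],s['joint_pos'].round(1),s['ft_force'])
Rz=R.from_euler('z',-19.47,degrees=True)
B=Rz.apply(np.array([[80,110,60],[80,-110,60],[-80,-110,60],[-80,110,60],[11,110,127],[11,-110,127],[-11,-110,127],[-11,110,127],[0,50,127],[0,-50,127]]))+[565.7,-327.8,0]
for p in proj(c,B).round().astype(int): cv2.drawMarker(im,tuple(map(int,p)),(0,255,0),0,8,1)
cv2.imwrite('pics/w1.png',im)
```

```text
[ 564.62066558 -325.54555979  253.39724329] [-1.79445046e+02 -1.56656653e-01  7.05895497e+01] [-34.5  15.6  73.7   0.   91.2 -15.1] [-0.44379144 -0.08788649 -1.28110878]
```

View pics/w1.png

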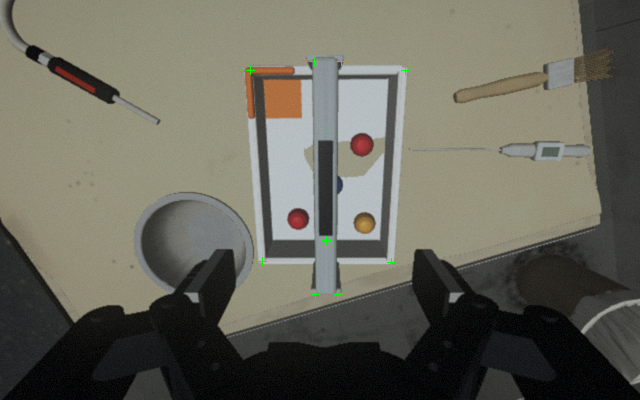

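The wrist view shows the predicted tote points (green) lying on the rim and the bar, and the black grip is centred at (326,188), so the pose is confirmed. I'll descend and grip.

Emit:
arm_command:
  targets:
    - [[0.001,-0.0025,-0.035,0,0,0,1],[0,0,-0.035,0,0,0,1],[0,0,-0.035,0,0,0,1],[0,0,-0.03,0,0,0,1],[0,0,-0.015,0,0,0,1],[0,0,-0.008,0,0,0,1],[0,0,0,0,0,0,1]]

```text
time: 4.45
tool_pos: [565.8, -328.7, 103.8]
tcp_rot: [180.0, 0.0, 70.6]
ft_force: [-0.5, 0.1, 0.3]
finger_gap: 85.4
grip_force: 0.0
```

Emit:
arm_command:
  targets:
    - [[0,0,0,0,0,0,-1],[0,0,0,0,0,0,-1],[0,0,0,0,0,0,-1],[0,0,0,0,0,0,-1],[0,0,0,0,0,0,-1],[0,0,0,0,0,0,-1],[0,0,0,0,0,0,-1],[0,0,0,0,0,0,-1]]
  force: 100

```text
time: 5.45
tool_pos: [566.0, -328.8, 103.8]
tcp_rot: [179.9, 0.0, 70.6]
ft_force: [-0.3, 1.1, 5.2]
finger_gap: 20.3
grip_force: 99.1
```

The TCP stopped 8 mm high on the bar, so I'll regrip lower.

Emit:
arm_command:
  targets:
    - [[0,0,0,0,0,0,0],[0,0,0,0,0,0,0],[0,0,0,0,0,0,0],[0,0,-0.004,0,0,0,0],[0,0,-0.004,0,0,0,0],[0,0,0,0,0,0,0]]

```text
time: 6.2
tool_pos: [565.2, -328.2, 94.2]
tcp_rot: [-179.9, -0.0, 70.6]
ft_force: [0.2, -0.2, -0.3]
finger_gap: 42.5
grip_force: 0.0
```

Emit:
arm_command:
  targets:
    - [[0,0,0,0,0,0,-1],[0,0,0,0,0,0,-1],[0,0,0,0,0,0,-1],[0,0,0,0,0,0,-1],[0,0,0,0,0,0,-1],[0,0,0,0,0,0,-1]]
  force: 110

```text
time: 6.95
tool_pos: [565.8, -328.6, 95.4]
tcp_rot: [180.0, 0.0, 70.6]
ft_force: [-0.8, -0.0, 3.0]
finger_gap: 20.3
grip_force: 108.8
```

Run:
```python
from h import *
Rz=R.from_euler('z',-19.47,degrees=True)
d=Rz.apply(np.array([-.65,.76,0])); d/=np.linalg.norm(d); a=np.cross([0,0,1],d)
for th in (30,32):
  Q=R.from_rotvec(a*np.radians(th))
  off=(Q*Rz).apply([75,-105,90.5]); print(th,'rv',(a*np.radians(th)).round(4),'tcp',(np.array([378.5,-365.3,100])+off).round(1))
```

```text
30 rv [-0.4886 -0.1882  0.    ] tcp [ 391.8 -431.   242.6]
32 rv [-0.5212 -0.2008  0.    ] tcp [ 390.  -426.3  244.9]
```

Emit:
arm_command:
  targets:
    - [[0,0,0.01,0,0,0,-1],[0,0,0.02,0,0,0,-1],[0,0,0.03,0,0,0,-1],[0,0,0.03,0,0,0,-1],[0,0,0.03,0,0,0,-1],[0,0,0.02,0,0,0,-1],[0,0,0.01,0,0,0,-1],[0,0,0,0,0,0,-1]]

```text
time: 7.95
tool_pos: [565.8, -328.6, 245.5]
tcp_rot: [180.0, 0.0, 70.6]
ft_force: [1.7, 5.2, -6.9]
finger_gap: 20.5
grip_force: 116.5
```

Emit:
arm_command:
  targets:
    - [[-0.009,-0.005,0.005,0,0,0,-1],[-0.018,-0.01,0.005,0,0,0,-1],[-0.025,-0.014,0.005,0,0,0,-1],[-0.026,-0.014,0.005,0,0,0,-1],[-0.026,-0.015,0,0,0,0,-1],[-0.026,-0.014,0,0,0,0,-1],[-0.021,-0.012,0,0,0,0,-1],[-0.016,-0.009,0,0,0,0,-1],[-0.009,-0.005,0,0,0,0,-1],[0,0,0,0,0,0,-1]]
  force: 115

```text
time: 9.2
tool_pos: [389.1, -426.8, 265.1]
tcp_rot: [180.0, -0.0, 70.5]
ft_force: [2.6, 2.3, -3.5]
finger_gap: 20.2
grip_force: 120.9
```

Emit:
arm_command:
  targets:
    - [[0,0,0,-0.02,-0.008,0,-1],[0,0,0,-0.028,-0.0105,0,-1],[0,0,0,-0.028,-0.0105,0,-1],[0,0,0,-0.028,-0.0105,0,-1],[0,0,0,-0.028,-0.0105,0,-1],[0,0,0,-0.028,-0.0105,0,-1],[0,0,0,-0.028,-0.0105,0,-1],[0,0,0,-0.028,-0.0105,0,-1],[0,0,0,-0.028,-0.0105,0,-1],[0,0,0,-0.028,-0.0105,0,-1]]

```text
time: 10.45
tool_pos: [389.6, -426.4, 265.0]
tcp_rot: [169.0, 12.7, 69.3]
ft_force: [0.2, -1.1, -4.7]
finger_gap: 20.2
grip_force: 117.4
```

Emit:
arm_command:
  targets:
    - [[0,0,0,-0.028,-0.0105,0,-1],[0,0,0,-0.028,-0.0105,0,-1],[0,0,0,-0.028,-0.0105,0,-1],[0,0,0,-0.028,-0.0105,0,-1],[0,0,0,-0.028,-0.0105,0,-1],[0,0,0,-0.028,-0.0105,0,-1],[0,0,0,-0.028,-0.0105,0,-1],[0,0,0,-0.028,-0.0105,0,-1],[0,0,0,-0.025,-0.0145,0,-1],[0,0,0,0,0,0,-1]]

```text
time: 11.7
tool_pos: [389.4, -426.0, 264.7]
tcp_rot: [157.9, 23.8, 65.8]
ft_force: [-0.7, -0.7, -5.5]
finger_gap: 20.5
grip_force: 117.6
```

```bash
cat > look.py <<'E'
from h import *
import cv2,sys
s=status.sense(); print(s['tool_pos'].round(1),s['tcp_rot'].round(1),s['ft_force'].round(1),s['joint_pos'].round(0))
q=R.from_euler('xyz',s['tcp_rot'],degrees=True)*(R.from_euler('xyz',[180,0,70.6],degrees=True).inv()*R.from_euler('z',-19.47,degrees=True))
rv=(q*R.from_euler('z',19.47,degrees=True)).as_rotvec(); print('tilt',np.degrees(np.arccos(q.as_matrix()[2,2])).round(1))
L=lambda P:q.apply(np.array(P)-[0,0,95.5])+s['tool_pos']
print('corner',L([[-75,105,5]]).round(1))
pts=[[-75,105,5],[80,110,60],[80,-110,60],[-80,-110,60],[-80,110,60],[-75,-105,5],[75,105,5]]
for n in ('side','top','wrist'):
    c=cam(n); im=viewer.snapshot(n)[:,:,::-1].copy()
    cv2.imwrite(f'pics/{n}_{sys.argv[1]}raw.png',im)
    for p in proj(c,L(pts)): cv2.drawMarker(im,tuple(map(int,p.round())),(0,255,0),0,6,1)
    if n=='side': a=cv2.resize(im[200:380,180:400],(660,540),interpolation=cv2.INTER_CUBIC)
    if n=='top': a=cv2.resize(im[120:300,330:550],(660,540),interpolation=cv2.INTER_CUBIC)
    if n=='wrist': a=im
    cv2.imwrite(f'pics/{n}_{sys.argv[1]}.png',a)
E
python3 look.py a
```

```text
[ 389.4 -426.   264.7] [157.9  23.8  65.8] [-0.7 -0.7 -5.5] [-45. -24. 116. -15.  59. -21.]
tilt 32.0
corner [[ 378.1 -365.   119.8]]
```

View pics/side_a.png

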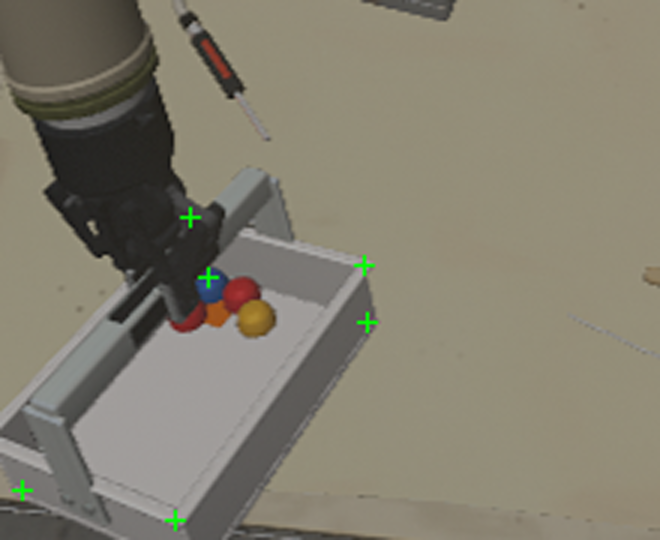

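View pics/wrist_a.png

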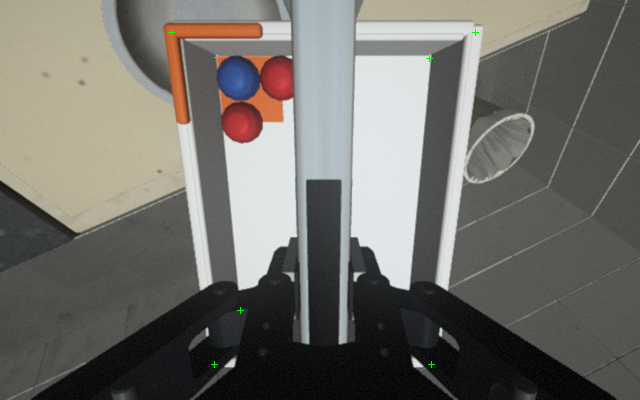

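The wrist view shows blue in the corner at (238,78), with red balls on both walls at (281,78) and (242,123). Gold is hidden behind the bar, and the side view shows it at (256,317) next to a red. The predicted rim points match, so the grip has not slipped. I'll lower 20 mm and locate gold.

Emit:
arm_command:
  targets:
    - [[0,0,-0.004,0,0,0,-1],[0,0,-0.006,0,0,0,-1],[0,0,-0.006,0,0,0,-1],[0,0,-0.004,0,0,0,-1],[0,0,0,0,0,0,-1],[0,0,0,0,0,0,-1],[0,0,0,0,0,0,-1],[0,0,0,0,0,0,-1]]

```text
time: 12.85
tool_pos: [389.7, -426.6, 245.4]
tcp_rot: [157.9, 23.8, 65.8]
ft_force: [0.0, 0.4, -5.3]
finger_gap: 20.5
grip_force: 117.7
```

```bash
python3 look.py b
cat >> look.py <<'E'
im=cv2.imread(f'pics/side_{sys.argv[1]}raw.png'); hsv=cv2.cvtColor(im,cv2.COLOR_BGR2HSV)
def loc(u,c):
    t,d=ray(c,u); t=q.inv().apply(t-s['tool_pos'])+[0,0,95.5]; d=q.inv().apply(d)
    return t+d*(14-t[2])/d[2]
for nm,lo,hi in (('blue',(100,90,40),(125,255,255)),('red',(172,120,50),(180,255,255)),('red0',(0,150,50),(5,255,255)),('gold',(17,130,80),(28,255,255))):
  for n in('side','wrist'):
    im=cv2.imread(f'pics/{n}_{sys.argv[1]}raw.png'); m=cv2.inRange(cv2.cvtColor(im,cv2.COLOR_BGR2HSV),lo,hi)
    k,_,st,ce=cv2.connectedComponentsWithStats(m)
    for i in range(1,k):
        if st[i,4]>20: 
            P=loc(ce[i],cam(n))
            if abs(P[0])<85 and abs(P[1])<115: print(nm,n,ce[i].round(),st[i,4],P.round(0))
E
python3 look.py c
```

```text
[ 389.7 -426.6  245.4] [157.9  23.8  65.8] [ 0.   0.4 -5.3] [-45. -23. 118. -15.  57. -20.]
tilt 32.0
corner [[ 378.4 -365.5  100.5]]
[ 389.6 -426.5  245.2] [157.9  23.7  65.8] [ 0.7  0.5 -4.5] [-45. -23. 118. -15.  57. -20.]
tilt 32.0
corner [[ 378.4 -365.4  100.3]]
blue side [251. 297.] 79 [-58.  90.  14.]
blue wrist [238.  78.] 1355 [-59.  91.  14.]
red wrist [278.  78.] 716 [-32.  91.  14.]
red wrist [243. 120.] 518 [-58.  63.  14.]
red wrist [230. 128.] 59 [-68.  58.  14.]
red0 side [261. 300.] 84 [-31.  91.  14.]
red0 side [245. 309.] 34 [-50.  55.  14.]
red0 wrist [272.  67.] 92 [-35.  98.  14.]
red0 wrist [283.  82.] 68 [-28.  89.  14.]
red0 wrist [275.  85.] 28 [-34.  87.  14.]
red0 wrist [271.  92.] 80 [-37.  82.  14.]
red0 wrist [235. 120.] 339 [-64.  63.  14.]
red0 wrist [248. 131.] 152 [-55.  55.  14.]
gold side [266. 308.] 113 [-3. 74. 14.]
```

View pics/side_c.png

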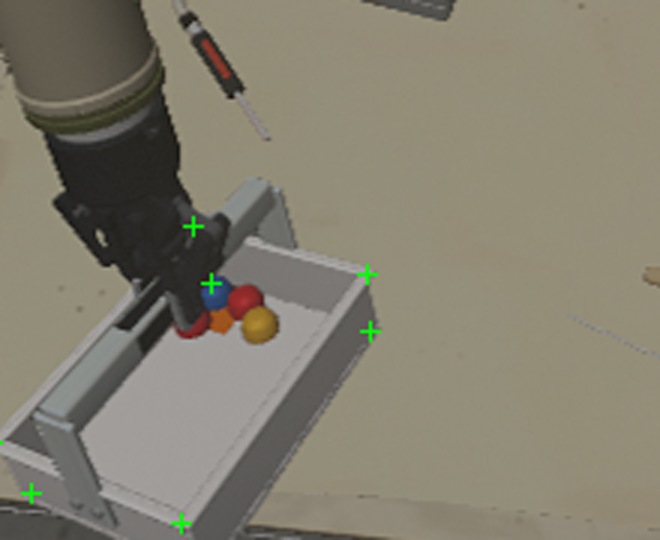

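Gold sits at tote (-3,74), leaning on a red but not nestled into the corner pocket. I'll raise slightly, lean more towards -x so it rolls in, then return.

Run:
```python
from h import *
Rz=R.from_euler('z',-19.47,degrees=True)
def Q(d,th):
    d=Rz.apply(np.array([*d,0])); d/=np.linalg.norm(d); return R.from_rotvec(np.cross([0,0,1],d)*np.radians(th))
D=Q((-.98,.2),33)*Q((-.65,.76),32).inv()
print(D.as_rotvec().round(4),np.degrees(D.magnitude()),(D.as_rotvec()/9).round(4))
```

```text
[ 0.2132 -0.2795  0.0968] 20.89068741838257 [ 0.0237 -0.0311  0.0108]
```

Emit:
arm_command:
  targets:
    - [[0,0,0.02,0,0,0,-1],[0,0,0.02,0.0237,-0.0311,0.0108,-1],[0,0,0,0.0237,-0.0311,0.0108,-1],[0,0,0,0.0237,-0.0311,0.0108,-1],[0,0,0,0.0237,-0.0311,0.0108,-1],[0,0,0,0.0237,-0.0311,0.0108,-1],[0,0,0,0.0237,-0.0311,0.0108,-1],[0,0,0,0.0237,-0.0311,0.0108,-1],[0,0,0,0.0237,-0.0311,0.0108,-1],[0,0,0,0.0237,-0.0311,0.0108,-1]]

```text
time: 14.4
tool_pos: [389.2, -426.7, 285.1]
tcp_rot: [147.5, 6.2, 68.7]
ft_force: [-0.6, -0.6, -5.3]
finger_gap: 20.4
grip_force: 117.6
```

Emit:
arm_command:
  targets:
    - [[0,0,0,0,0,0,-1],[0,0,0,0,0,0,-1],[0,0,0,0,0,0,-1],[0,0,0,0,0,0,-1]]

```text
time: 14.9
tool_pos: [389.9, -426.3, 285.2]
tcp_rot: [147.5, 6.3, 68.7]
ft_force: [1.4, 0.3, -4.7]
finger_gap: 20.6
grip_force: 117.6
```

```bash
python3 look.py d
```

```text
[ 389.9 -426.3  285.2] [147.5   6.3  68.7] [ 1.4  0.3 -4.7] [-63. -27. 116.  19.  63. -49.]
tilt 33.0
corner [[ 409.5 -335.5  157.9]]
blue side [261. 280.] 93 [-61.  91.  14.]
blue wrist [238.  78.] 1386 [-59.  91.  14.]
red wrist [278.  79.] 713 [-32.  90.  14.]
red wrist [242. 121.] 592 [-59.  63.  14.]
red0 side [271. 282.] 90 [-29.  93.  14.]
red0 side [254. 292.] 106 [-57.  61.  14.]
red0 wrist [274.  64.] 98 [-34. 100.  14.]
red0 wrist [288.  65.] 29 [-24.  99.  14.]
red0 wrist [273.  73.] 30 [-35.  94.  14.]
red0 wrist [280.  94.] 35 [-31.  80.  14.]
red0 wrist [237. 108.] 24 [-62.  71.  14.]
red0 wrist [247. 108.] 44 [-54.  71.  14.]
red0 wrist [229. 110.] 24 [-68.  70.  14.]
red0 wrist [255. 118.] 75 [-50.  64.  14.]
red0 wrist [226. 121.] 57 [-70.  62.  14.]
red0 wrist [238. 128.] 223 [-62.  57.  14.]
red0 wrist [253. 133.] 65 [-52.  54.  14.]
gold side [274. 291.] 125 [-3. 74. 14.]
```

View pics/wrist_d.png

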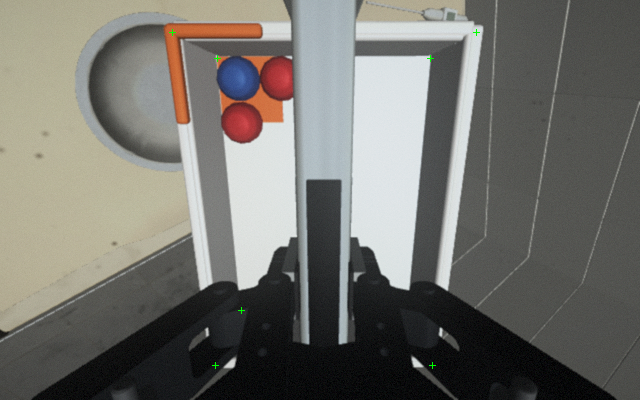

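Gold is still at (-3,74), and the others have not moved. I'll lean slightly further round.

Run:
```python
from h import *
Rz=R.from_euler('z',-19.47,degrees=True)
def Q(d,th):
    d=Rz.apply(np.array([*d,0])); d/=np.linalg.norm(d); return R.from_rotvec(np.cross([0,0,1],d)*np.radians(th))
D=Q((-.985,-.17),34)*Q((-.98,.2),33).inv(); B=Q((-.65,.76),32)*Q((-.985,-.17),34).inv()
print((D.as_rotvec()/6).round(4),np.degrees(D.magnitude()),(B.as_rotvec()/9).round(4),np.degrees(B.magnitude()))
```

```text
[ 0.031  -0.0145  0.0101] 12.267050819926105 [-0.0448  0.0411 -0.0156] 32.33166500506276
```

Emit:
arm_command:
  targets:
    - [[0,0,0,0.031,-0.0145,0.0101,-1],[0,0,0,0.031,-0.0145,0.0101,-1],[0,0,0,0.031,-0.0145,0.0101,-1],[0,0,0,0.031,-0.0145,0.0101,-1],[0,0,0,0.031,-0.0145,0.0101,-1],[0,0,0,0.031,-0.0145,0.0101,-1],[0,0,0,0,0,0,-1],[0,0,0,0,0,0,-1],[0,0,0,0,0,0,-1]]

```text
time: 16.18
tool_pos: [389.7, -426.4, 285.2]
tcp_rot: [146.4, -5.5, 72.2]
ft_force: [0.6, -0.3, -5.2]
finger_gap: 20.3
grip_force: 117.7
```

```bash
python3 look.py e | grep -v "red0 wrist"
```

```text
[ 389.7 -426.4  285.2] [146.4  -5.5  72.2] [ 0.6 -0.3 -5.2] [-71. -19. 111.  31.  73. -57.]
tilt 34.0
corner [[ 413.4 -312.4  178.9]]
blue side [263. 269.] 89 [-60.  91.  14.]
blue wrist [238.  78.] 1361 [-59.  91.  14.]
red wrist [279.  79.] 672 [-31.  90.  14.]
red wrist [241. 123.] 437 [-59.  61.  14.]
red0 side [272. 272.] 108 [-27.  91.  14.]
red0 side [257. 282.] 109 [-57.  59.  14.]
gold side [251. 297.] 123 [-53.  26.  14.]
gold wrist [247. 193.] 929 [-59.   9.  14.]
```

Gold rolled past to the -x wall. Returning to the diagonal tilt should line it up behind the red along that wall.

Emit:
arm_command:
  targets:
    - [[0,0,0,-0.0448,0.0411,-0.0156,-1],[0,0,0,-0.0448,0.0411,-0.0156,-1],[0,0,0,-0.0448,0.0411,-0.0156,-1],[0,0,0,-0.0448,0.0411,-0.0156,-1],[0,0,0,-0.0448,0.0411,-0.0156,-1],[0,0,0,-0.0448,0.0411,-0.0156,-1],[0,0,0,-0.0448,0.0411,-0.0156,-1],[0,0,0,-0.0448,0.0411,-0.0156,-1],[0,0,0,-0.0448,0.0411,-0.0156,-1],[0,0,0,0,0,0,-1]]

```text
time: 17.58
tool_pos: [390.6, -425.1, 284.4]
tcp_rot: [158.0, 23.7, 66.0]
ft_force: [-0.1, -0.0, -4.8]
finger_gap: 20.7
grip_force: 118.4
```

Emit:
arm_command:
  targets:
    - [[0,0,-0.005,0,0,0,-1],[0,0,-0.01,0,0,0,-1],[0,0,-0.01,0,0,0,-1],[0,0,-0.01,0,0,0,-1],[0,0,-0.005,0,0,0,-1],[0,0,0,0,0,0,-1],[0,0,0,0,0,0,-1],[0,0,0,0,0,0,-1]]

```text
time: 18.58
tool_pos: [389.8, -426.7, 245.8]
tcp_rot: [157.9, 23.8, 65.8]
ft_force: [-0.4, 0.4, -5.7]
finger_gap: 20.5
grip_force: 118.2
```

```bash
python3 look.py f | grep -v "red0 wrist"
```

```text
[ 389.8 -426.7  245.8] [157.9  23.8  65.8] [-0.4  0.4 -5.7] [-45. -23. 118. -15.  57. -20.]
tilt 32.0
corner [[ 378.6 -365.7  100.9]]
blue side [252. 297.] 86 [-57.  91.  14.]
blue wrist [237.  78.] 1350 [-60.  91.  14.]
red wrist [241. 121.] 347 [-60.  63.  14.]
red wrist [243. 157.] 34 [-60.  37.  14.]
red wrist [252. 164.] 28 [-53.  31.  14.]
red wrist [245. 170.] 25 [-60.  27.  14.]
red0 side [238. 314.] 123 [-55.  36.  14.]
gold side [228. 325.] 112 [-57.   0.  14.]
gold wrist [246. 202.] 756 [-61.   2.  14.]
```

View pics/wrist_f.png

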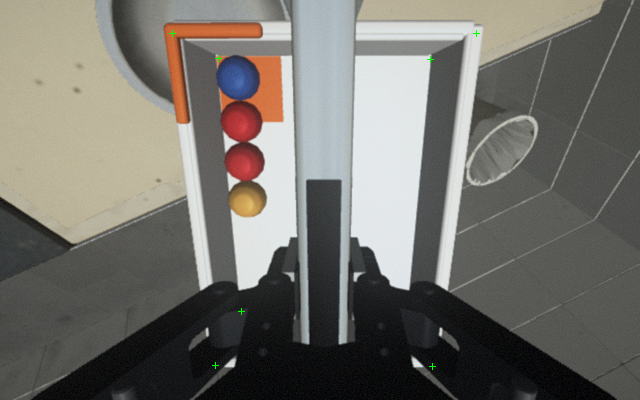

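The balls now form one row along the -x wall, in the order blue (238,78), red (241,121), red (244,160), gold (247,199). I'll lean towards (+x,+y) briefly so the tail peels off the wall, then go back. From here I'll check by numbers only.

```bash
cat > q.py <<'E'
from h import *
Rz=R.from_euler('z',-19.47,degrees=True)
def Q(d,th):
    d=Rz.apply(np.array([*d,0])); d/=np.linalg.norm(d); return R.from_rotvec(np.cross([0,0,1],d)*np.radians(th))
def step(Qa,Qb,n):
    D=Qb*Qa.inv(); print((D.as_rotvec()/n).round(4),np.degrees(D.magnitude()).round(1))
F=Q((-.65,.76),32)
E
python3 - <<'E'
from q import *
step(F,Q((.6,.8),33),9); step(Q((.6,.8),33),F,9)
E
```

```text
[ 0.0216  0.0731 -0.0173] 40.3
[-0.0216 -0.0731  0.0173] 40.3
```

Emit:
arm_command:
  targets:
    - [[0,0,0.04,0.0216,0.0731,-0.0173,-1],[0,0,0,0.0216,0.0731,-0.0173,-1],[0,0,0,0.0216,0.0731,-0.0173,-1],[0,0,0,0.0216,0.0731,-0.0173,-1],[0,0,0,0.0216,0.0731,-0.0173,-1],[0,0,0,0.0216,0.0731,-0.0173,-1],[0,0,0,0.0216,0.0731,-0.0173,-1],[0,0,0,0.0216,0.0731,-0.0173,-1],[0,0,0,0.0216,0.0731,-0.0173,-1]]

```text
time: 19.85
tool_pos: [390.6, -426.9, 285.4]
tcp_rot: [-158.7, 25.8, 75.5]
ft_force: [-2.5, -3.6, -3.7]
finger_gap: 20.4
grip_force: 122.9
```

```bash
python3 look.py g | grep -v "red0 wrist"
```

```text
[ 390.6 -426.9  285.4] [-158.7   25.8   75.5] [-2.5 -3.6 -3.7] [-34.  14.  79. -31. 100. -17.]
tilt 33.0
corner [[ 308.7 -333.7  188.2]]
blue wrist [280.  78.] 890 [-29.  92.  14.]
red wrist [359.  79.] 113 [25. 92. 14.]
red wrist [406.  69.] 34 [57. 98. 14.]
red wrist [388.  73.] 37 [45. 96. 14.]
red wrist [408.  75.] 25 [59. 94. 14.]
gold side [234. 316.] 36 [19. 22. 14.]
gold wrist [405. 123.] 1074 [59. 62. 14.]
```

Run:
```python
from q import *
A=Q((-1,.05),33)
step(Q((.6,.8),33),A,8); step(A,F,8)
```

```text
[ 0.0124 -0.1249  0.0175] 58.1
[-0.036   0.0397 -0.0143] 25.4
```

Emit:
arm_command:
  targets:
    - [[0,0,0,0.0124,-0.1249,0.0175,-1],[0,0,0,0.0124,-0.1249,0.0175,-1],[0,0,0,0.0124,-0.1249,0.0175,-1],[0,0,0,0.0124,-0.1249,0.0175,-1],[0,0,0,0.0124,-0.1249,0.0175,-1],[0,0,0,0.0124,-0.1249,0.0175,-1],[0,0,0,0.0124,-0.1249,0.0175,-1],[0,0,0,0.0124,-0.1249,0.0175,-1],[0,0,0,0,0,0,-1],[0,0,0,0,0,0,-1]]

```text
time: 21.25
tool_pos: [389.0, -426.8, 285.7]
tcp_rot: [147.1, 1.7, 70.0]
ft_force: [-1.2, -5.1, -4.1]
finger_gap: 20.2
grip_force: 123.9
```

```bash
python3 look.py h | grep -v "red0 wrist"
```

```text
[ 389.  -426.8  285.7] [147.1   1.7  70. ] [-1.2 -5.1 -4.1] [-67. -24. 114.  24.  67. -52.]
tilt 32.9
corner [[ 410.8 -326.7  165.9]]
blue side [260. 277.] 89 [-61.  88.  14.]
blue wrist [238.  81.] 1355 [-58.  90.  14.]
red wrist [278.  80.] 661 [-30.  91.  14.]
red wrist [285. 124.] 305 [-27.  61.  14.]
red0 side [272. 284.] 217 [-15.  79.  14.]
gold side [249. 299.] 121 [-57.  32.  14.]
gold wrist [245. 166.] 1009 [-57.  31.  14.]
```

This is nearly a 2×2 cluster. I'll go back to the diagonal promptly.

Emit:
arm_command:
  targets:
    - [[0,0,0,-0.072,0.0794,-0.0286,-1],[0,0,0,-0.072,0.0794,-0.0286,-1],[0,0,0,-0.072,0.0794,-0.0286,-1],[0,0,0,-0.072,0.0794,-0.0286,-1],[0,0,0,0,0,0,-1],[0,0,0,0,0,0,-1],[0,0,0,0,0,0,-1],[0,0,0,0,0,0,-1]]

```text
time: 22.4
tool_pos: [389.0, -427.1, 285.2]
tcp_rot: [157.9, 23.7, 65.8]
ft_force: [2.5, 2.8, -8.7]
finger_gap: 20.5
grip_force: 123.3
```

```bash
python3 look.py i | grep -v "red0 wrist"
```

```text
[ 389.  -427.1  285.2] [157.9  23.7  65.8] [ 2.5  2.8 -8.7] [-45. -25. 114. -14.  61. -22.]
tilt 32.0
corner [[ 377.7 -366.   140.4]]
blue side [248. 293.] 94 [-59.  90.  14.]
blue wrist [238.  78.] 1364 [-59.  91.  14.]
red wrist [278.  78.] 733 [-32.  92.  14.]
red wrist [250. 115.] 117 [-52.  67.  14.]
red wrist [234. 114.] 57 [-64.  68.  14.]
red wrist [243. 129.] 43 [-58.  57.  14.]
red0 side [258. 296.] 109 [-29.  90.  14.]
red0 side [242. 304.] 45 [-50.  57.  14.]
gold side [232. 312.] 126 [-58.  30.  14.]
gold wrist [243. 164.] 888 [-60.  32.  14.]
```

The result is a stable cluster against both walls, all touching. I'll lower to the final height.

Emit:
arm_command:
  targets:
    - [[0,0.0005,-0.005,0,0,0,-1],[0,0,-0.01,0,0,0,-1],[0,0,-0.01,0,0,0,-1],[0,0,-0.01,0,0,0,-1],[0,0,-0.005,0,0,0,-1],[0,0,0,0,0,0,-1],[0,0,0,0,0,0,-1],[0,0,0,0,0,0,-1],[0,0,0,0,0,0,-1],[0,0,0,0,0,0,-1]]

```text
time: 23.8
tool_pos: [389.7, -426.0, 245.3]
tcp_rot: [157.9, 23.8, 65.9]
ft_force: [0.2, -0.3, -5.2]
finger_gap: 20.3
grip_force: 119.0
```

```bash
python3 look.py j | grep -v "red0 wrist"; python3 -c "
from bench import status,job
print(status.sense()['qd'].round(2)); print(job.hand_in())"
```

```text
[ 389.7 -426.   245.3] [157.9  23.8  65.9] [ 0.2 -0.3 -5.2] [-45. -23. 118. -15.  57. -20.]
tilt 32.0
corner [[ 378.3 -365.   100.4]]
blue side [252. 297.] 78 [-58.  91.  14.]
blue wrist [237.  78.] 1362 [-60.  91.  14.]
red wrist [278.  78.] 680 [-32.  91.  14.]
red wrist [268.  61.] 21 [-38. 102.  14.]
red wrist [243. 117.] 276 [-58.  66.  14.]
red wrist [250. 133.] 21 [-54.  54.  14.]
red0 side [261. 300.] 98 [-29.  90.  14.]
red0 side [246. 308.] 30 [-48.  56.  14.]
gold side [236. 315.] 108 [-57.  30.  14.]
gold wrist [243. 164.] 878 [-60.  32.  14.]
[-0.01  0.08  0.03 -0.05  0.08 -0.07]
the job is handed in; nothing more can be done
None
```

The job is handed in at about 24 s: the tote is held at rest, tilted 32°, with its orange corner over the bowl's centre and about 44 mm above the rim; all four pralines are touching in an L in that corner (gold is third along one wall, about 75 mm out), and none spilled.

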